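# Close the walnut jar with its cork stopper

### The arm

A 7-joint arm with a two-finger parallel gripper is mounted at the origin on the work surface. World frame = base frame: x ahead of the robot, y to its left, z up, the work surface at z = 0. Lengths are in m, angles in rad, forces in N, time in s.
With the tool pointing down it reaches from about 0.425 to 0.975 m from the base axis. Payload 16.7 kg.
Tool frame: the origin (TCP) lies on the centre line of the jaws, within the pads' length; the fingertips stand 8 mm ahead of it and the grasp point (between the pads) lies 11 mm behind it (arm.nose_length is the distance from the TCP to the fingertips, in m); z points along the fingers, y is the line along which they close (so a half turn about z gives the same grasp; the last joint's range is limited). The gripper opens to 85 mm and grips with 20 to 120 N. Pads are 22 mm wide; open, the fingers measure 114 mm over their backs; the gripper's body (76 mm by 85 mm) begins 54 mm behind the grasp point. The pads swing forward as they close: fully open they stand 13 mm farther back than shut.
Start: joints at [1.069, 0.426, 0.074, 1.606, -0.034, 1.111, -0.067], TCP at [0.233, -0.634, 0.239] pointing down, gripper open.
Joint ranges: [-2.85, 2.85], [-0.5, 2.14], [-1.23, 1.37], [0.21, 2.46], [-1.02, 4.16], [0.16, 2.05], [-2.73, 2.73]. Speed limits (rad/s): [1.89, 1.89, 2.39, 2.39, 3.01, 3.01, 3.01].

### API

Orientations are given as a rotation vector (axis times angle).
In Python, from rig import arm gives the robot as it stands.
- The arm moves only by the tool play_rows, never from a script. Its argument "deltas" is a list that holds one entry, the list of rows, each a list of 7 numbers: the gripper command: -1 is fully open, 1 is shut, values between are in proportion, then the shift along the tool's x, y, z as a fraction of full scale, then the turn, a rotation vector about the tool's x, y, z as a fraction of full scale. A call has 1 to 12 rows; each row shifts and turns the commanded pose from where the row before left it, along the tool's axes as they then stand; what a row does not reach is not made up. Full scale, the value 1, is 0.5 m for a shift and 6 degrees for a turn. A row lasts 1/12 s, in which the tool goes at most 41.7 mm and 7.16 degrees, less where a joint would pass 70% of its speed; a pose out of reach is approached as far as the arm can. A call with a number of a shift or a turn outside -1 to 1 is refused whole. A call with a gripper value outside its range is refused whole. The fingers move at their own pace and stop on an object; "force" is the grip in N (left out, the last holds). Time passes only in rows, so rows that do not move let the fingers close. It gives the time, the measured TCP pose, the force, the opening and the grip force at its end, in the units of the state.
- arm.observe(): the state, without advancing time (a new reading comes with each control period).
- arm.snapshot(name): name is "scene" or "top" or "wrist"; returns a dict with "img" (420x560x3 uint8, blue, green, red), "range_z" (420x560 float32, m along the optical axis (not along the pixel's ray), 0 where there is no reading), "camera_matrix" (3x3 intrinsics, pixels), "R" (3x3) and "t" (3): a world point X has camera coordinates R X + t. Camera axes: x right, y down, z forward; pixel columns grow to the right and rows downward; lengths in m; the calibration is good to about 2 mm. The wrist camera is an equidistant fisheye: a pixel r from the principal point sees the ray r / f radians off the axis. A picture is of the moment at which its call begins.
- arm.close_job(): hands the job in; it is judged then, once.
The state is a dict: "t": time; "joint_pos": joint angles; "joint_vel": joint speeds; "effort": joint torques, N m; "tcp_pos": TCP position; "ee_rot": TCP orientation; "ft_force": force on the tool from outside, world axes, zero at the start; "moment": the same for the moment, N m; "opening": finger opening in m; "grasp_force": force on a finger pad.
Only numpy, scipy, OpenCV 4.12 (cv2) and the standard library are available. Lean on these libraries where they do the work, as an engineer would, in place of code of your own. Each camera call takes 0.05 s, during which the arm holds its last target. There are 200 camera calls.

### The job

The stopper of the green walnut jar has been left standing upside down on the pantry counter. Lay it on its side on the counter and let go of it, then take hold of it afresh and set it, cork down, gently and fully home in the jar's neck, so that its wooden head sits flat on the glass rim. Do not drop the stopper, leave the jar standing upright where it is, and leave the other kitchen things alone.

Things in the scene. Friction and masses are not known exactly. Their poses are not given: they have to be found in the camera images.
- jar: open green glass jar with walnuts in it, loose, about 1.3 kg; 165 mm tall; round body 110 mm across up to 98 mm height, then a shoulder; from 131 mm up a straight round neck, 60 mm across over its lip, bore 49 mm; walnuts fill it to about 105 mm. Origin: centre of its underside; z axis up
- jar_mouth (a point): centre of the jar's mouth, at the top of the glass rim (165 mm above the counter); axes as the jar's
- stopper: loose stopper, about 95 g, 92 mm long: octagonal wooden head (56 mm across flats, 42 mm along the axis) with a round tapered cork plug (46.4 mm across at the head, 41 mm at its free end, 50 mm long). Origin: centre of the head's flat outer end, on which it stands at the start; z axis from the head towards the cork's free end: up at the start, down once seated.
- stopper_seat (a point): on the stopper's axis, where the cork meets the head, 42 mm from the origin; the underside of the head round it sits on the glass rim, so this point comes to jar_mouth when the stopper is home; axes as the stopper's
- stopper_head (a point): on the stopper's axis, middle of the hardwood head, 21 mm from the origin. Each of the 8 flats is 23 mm wide; the x and y axes and their diagonals pass through their middles. The centre of mass lies in the head, so laid on a flat the stopper stays put, its axis level and 28 mm above the counter, the cork clear of it
- stopper_tip (a point): centre of the cork's free end, 92 mm from the origin
- jar_lidded_a: bystander: clear glass preserving jar with a white lid, 82 mm across, 125 mm tall; origin: centre of its underside
- jar_lidded_b: bystander: smaller clear glass preserving jar with a brass lid, 72 mm across, 95 mm tall; origin: centre of its underside
- saucepan: bystander: steel saucepan with a lid, 168 mm across and 126 mm tall, two black side handles, 226 mm over them (along its y axis); origin: centre of its underside
- food_tub: bystander: clear plastic food tub with a pale green lid, 156 x 111 x 74 mm tall (x, y, z); origin: centre of its underside
Not all that is in view belongs to the job. What is shaped like the jar but orange or pink is not meant.

How it is judged:
By the outcome, as a careful person would: the job done as asked, in the order asked, and still so for the second after the job is handed in, with the robot touching nothing.
It also fails if it takes over 54 s, if anything falls off the work surface, if the arm or the gripper's body presses on something with over 40 N, if the wrist force passes 120 N, or if a joint passes its speed limit or range.

## Working session

There is one attempt and no reset: what is moved stays moved. The work goes in short steps, Python scripts to look and compute and a tool call to move; the robot and the scene stay as the last step left them, time stands still between calls to the robot, and variables do not carry over. Pictures are saved under pics/ and viewed, at most 10 in all, crops included, and the job is handed in when it is done.

Besides the shell and the picture viewer there is one more tool, called after "Emit:" in YAML: its name, and indented under it one key for each argument. play_rows: Moves the arm, as the interface text tells. Shift numbers are shares of 0.5 m and turn numbers shares of 6 degrees, none past 1 either way. Its arguments: {"type":"object","properties":{"deltas":{"type":"array"},"force":{"type":"number"}},"required":["deltas"]}

```bash
ls; mkdir -p pics; cat > h.py <<'E'
import numpy as np, cv2
from scipy.spatial.transform import Rotation as Rn
from rig import arm
def cloud(s):
    K=s["camera_matrix"];z=s["range_z"];v,u=np.indices(z.shape)
    c=np.stack([(u-K[0,2])/K[0,0]*z,(v-K[1,2])/K[1,1]*z,z],-1)
    return (c-s["t"])@s["R"]
E
python3 - <<'E'
from h import *
for n in("scene","top"):
    s=arm.snapshot(n); np.savez(n+"0.npz",**s); cv2.imwrite(f"pics/{n}0.png",s["img"]); print(s["camera_matrix"],s["R"],s["t"])
o=arm.observe(); print(o)
E
```

```text
pics
[[500.67234142   0.         282.61320204]
 [  0.         500.67234142 210.4993801 ]
 [  0.           0.           1.        ]] [[-0.07587493  0.9970331  -0.01296141]
 [ 0.55121742  0.0311089  -0.8337815 ]
 [-0.83090453 -0.07040766 -0.5519424 ]] [ 0.05321928 -0.23564106  1.93266407]
[[388.74742173   0.         275.62669736]
 [  0.         388.74742173 208.5958562 ]
 [  0.           0.           1.        ]] [[ 0.01398288 -0.99984224  0.01095314]
 [-0.98230337 -0.01578211 -0.1866307 ]
 [ 0.18677412 -0.00814967 -0.98236908]] [6.85084772e-04 6.25090469e-01 1.06254739e+00]
{'t': 0.1, 'joint_pos': array([ 1.06951759,  0.42668479,  0.07385771,  1.60653734, -0.03408724,
        1.11083023, -0.06710393]), 'joint_vel': array([-9.08100653e-05, -1.87640861e-03, -1.19110891e-03, -1.56654570e-03,
        2.49125659e-05,  1.80419373e-03,  3.76219551e-04]), 'effort': array([ 1.05225653e-02, -9.51512718e+01,  3.77280951e+00, -4.64395595e+01,
        1.98095560e-02,  6.51459282e-03,  1.56894057e-04]), 'tcp_pos': array([ 0.23242643, -0.63333071,  0.23867305]), 'ee_rot': array([-3.09198860e+00, -5.49472334e-01,  4.81221480e-04]), 'ft_force': array([0.20020994, 0.48981154, 0.63025572]), 'moment': array([-0.01864804,  0.03720167, -0.02398043]), 'grasp_force': 0.0, 'opening': 0.08540164531882447}
```

View pics/scene0.png

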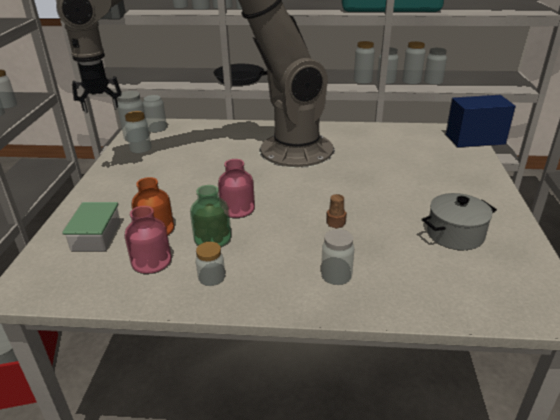

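View pics/top0.png

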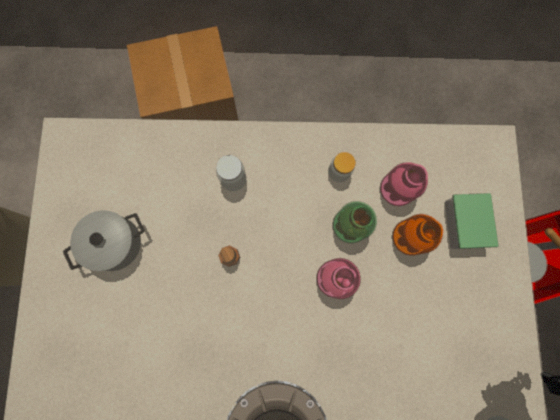

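The scene view shows the stopper at about (337,212) and the green jar at (211,218), between pink and orange jars. In the top view the stopper is at (229,256) and the jar mouth at about (360,216). Next I measure both.

```bash
python3 - <<'E'
from h import *
def fit(p):
    A=np.c_[2*p,np.ones(len(p))];s=np.linalg.lstsq(A,(p**2).sum(1),rcond=None)[0];return s[:2],np.sqrt(s[2]+s[:2]@s[:2])
boxes={"top":{"st":(205,230,255,280),"jar":(325,195,382,250)},"scene":{"st":(318,188,356,232),"jar":(186,180,236,250)}}
for n in boxes:
    s=dict(np.load(n+"0.npz"));P=cloud(s);
    for k,(a,b,c,d) in boxes[n].items():
        p=P[b:d,a:c];q=p.reshape(-1,3);z=q[:,2]
        im=s["img"][b:d,a:c].reshape(-1,3).astype(int)
        print(n,k,"zmax",np.sort(z)[-5:].round(4))
        for lo,hi in([(.085,.1),(.05,.08),(.036,.047),(.005,.035)] if k=="st" else [(.158,.172),(.135,.155),(.10,.13),(.02,.09)]):
            m=(z>lo)&(z<hi)
            if k=="jar": m&=(im[:,1]>im[:,2]+5)
            r=q[m]
            if m.sum()>4: print(lo,hi,m.sum(),"min",r.min(0).round(4),"max",r.max(0).round(4),"mean",r.mean(0).round(4),"circ",fit(r[:,:2]))
    crop=[cv2.resize(s["img"][b:d,a:c],(400,400*(d-b)//(c-a)),interpolation=cv2.INTER_CUBIC) for a,b,c,d in boxes[n].values()]
    h=max(c.shape[0] for c in crop);cv2.imwrite(f"pics/c_{n}.png",np.hstack([cv2.copyMakeBorder(c,0,h-c.shape[0],0,0,0) for c in crop]))
# neighbours
s=dict(np.load("top0.npz"));P=cloud(s)
for nm,(u,v) in dict(pinkn=(340,279),orange=(420,232),pinkf=(408,180),brass=(344,163),white=(230,168),pan=(103,238)).items(): print(nm,P[v,u].round(3))
E
```

```text
top st zmax [1.1605 1.1605 1.1605 1.1605 1.1605]
0.085 0.1 180 min [0.4712 0.1247 0.0874] max [0.5094 0.1634 0.096 ] mean [0.4902 0.1438 0.0918] circ (array([0.49029125, 0.14381193]), np.float64(0.01459429940736945))
0.05 0.08 30 min [0.4692 0.1219 0.0513] max [0.5083 0.1532 0.0797] mean [0.4827 0.1301 0.066 ] circ (array([0.49015248, 0.14344481]), np.float64(0.021288937242142276))
0.036 0.047 96 min [0.4625 0.1154 0.0366] max [0.5199 0.1728 0.0467] mean [0.4855 0.1377 0.0413] circ (array([0.49063221, 0.14460185]), np.float64(0.02633700677812599))
0.005 0.035 38 min [0.4247 0.0728 0.005 ] max [0.556  0.2164 0.0333] mean [0.4877 0.1395 0.0137] circ (array([0.49951166, 0.14975036]), np.float64(0.05090300667310429))
top jar zmax [1.1605 1.1605 1.1605 1.1605 1.1605]
0.158 0.172 156 min [ 0.5596 -0.2435  0.1587] max [ 0.6182 -0.185   0.1706] mean [ 0.5895 -0.2146  0.1651] circ (array([ 0.58845035, -0.21371642]), np.float64(0.027214679332174786))
0.135 0.155 41 min [ 0.5603 -0.2386  0.1353] max [ 0.6139 -0.1847  0.1549] mean [ 0.5962 -0.2161  0.1464] circ (array([ 0.58725174, -0.21200378])
[... 1360 characters left out ...]
5 0.155 203 min [ 0.5569 -0.2389  0.1352] max [ 0.6201 -0.1857  0.1549] mean [ 0.5934 -0.2124  0.1455] circ (array([ 0.58891658, -0.2139767 ]), np.float64(0.026902558201986015))
0.1 0.13 493 min [ 0.577  -0.2636  0.1001] max [ 0.6453 -0.1658  0.13  ] mean [ 0.6219 -0.2112  0.1166] circ (array([ 0.60130417, -0.21383946]), np.float64(0.0366489370321885))
0.02 0.09 716 min [ 0.5837 -0.2608  0.0201] max [ 0.6477 -0.1582  0.0899] mean [ 0.6299 -0.2025  0.0571] circ (array([ 0.58930015, -0.21369207]), np.float64(0.05299549890256476))
pinkn [ 0.427 -0.166  0.095]
orange [ 0.549 -0.363  0.166]
pinkf [ 0.688 -0.339  0.165]
brass [ 0.754 -0.184  0.094]
white [0.725 0.138 0.124]
pan [0.528 0.479 0.102]
```

View pics/c_top.png

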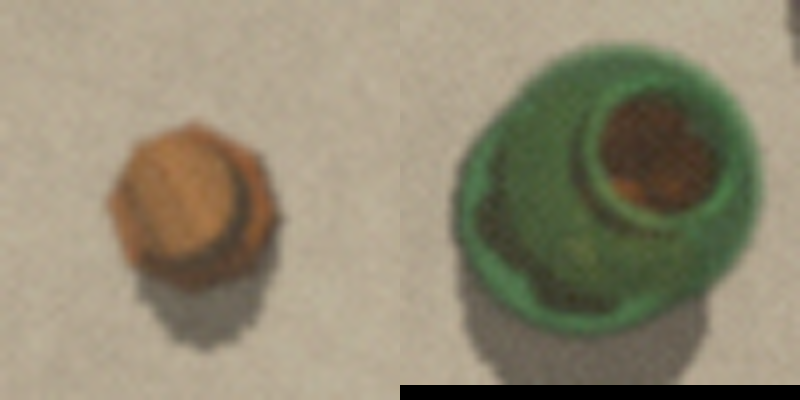

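The stopper stands at (0.491, 0.144) with its flats turned about 22.5°, and the jar mouth is at (0.589, -0.214). Measured heights agree with the given ones (0.092 and 0.165). My plan:

1. Grasp the cork with the tool tilted 45° sideways.
2. Roll it 90° to lay it down, and release.
3. Regrasp the head from the other side at 45°.
4. Roll it 90° and insert.

First I swing along an arc towards the stopper.

Emit:
play_rows:
  deltas:
    - [[-1, 0.078, -0.0135, -0.01, 0, 0, -0.64], [-1, 0.078, -0.0135, -0.01, 0, 0, -0.64], [-1, 0.078, -0.0135, -0.01, 0, 0, -0.64], [-1, 0.078, -0.0135, -0.01, 0, 0, -0.64], [-1, 0.078, -0.0135, 0, 0, 0, -0.64], [-1, 0.078, -0.0135, 0, 0, 0, -0.64], [-1, 0.078, -0.0135, 0, 0, 0, -0.64], [-1, 0.078, -0.0135, 0, 0, 0, -0.64], [-1, 0.078, -0.0135, 0, 0, 0, -0.64], [-1, 0.078, -0.0135, 0, 0, 0, -0.64], [-1, 0.078, -0.0135, 0, 0, 0, -0.64], [-1, 0.078, -0.0135, 0, 0, 0, -0.64]]
  force: 40

```text
t: 1.1
tcp_pos: [0.5235, -0.272, 0.259]
ee_rot: [-2.628, -1.721, 0.0]
ft_force: [0.2, 0.2, 0.4]
opening: 0.0852
grasp_force: 0.0
```

Emit:
play_rows:
  deltas:
    - [[-1, 0.078, -0.0135, 0, 0, 0, -0.64], [-1, 0.078, -0.0135, 0, 0, 0, -0.64], [-1, 0.078, -0.0135, 0, 0, 0, -0.64], [-1, 0.078, -0.0135, 0, 0, 0, -0.64], [-1, 0.078, -0.0135, 0, 0, 0, -0.64], [-1, 0.078, -0.0135, 0, 0, 0, -0.64], [-1, 0.078, -0.0135, 0, 0, 0, -0.64], [-1, 0.078, -0.0135, 0, 0, 0, -0.64], [-1, 0.03, 0, 0, 0, 0, -0.64]]

```text
t: 1.85
tcp_pos: [0.5222, 0.0594, 0.2595]
ee_rot: [-1.992, -2.428, -0.001]
ft_force: [0.5, 0.2, 1.0]
opening: 0.0853
grasp_force: 0.0
```

```bash
cat >> h.py <<'E'
def goal(grasp,a,y,back=.011):
    "TCP pose with the grasp point at `grasp`, approach a, closing axis y"
    z=np.array(a,float);z/=np.linalg.norm(z);y=np.array(y,float);y-=z*(y@z);y/=np.linalg.norm(y)
    M=np.c_[np.cross(y,z),y,z];return np.array(grasp)+back*z,M
def show(p,M):
    "what is left to go: turn (units of 6 deg, tool axes), shift (units .5 m) in present and in goal tool axes"
    o=arm.observe();R0=Rn.from_rotvec(o["ee_rot"]).as_matrix();d=p-o["tcp_pos"]
    print("t",round(o["t"],2),"tcp",o["tcp_pos"].round(4),"z",R0[:,2].round(3),"y",R0[:,1].round(3),"op",round(o["opening"],4),"F",o["ft_force"].round(1),"grip",round(o["grasp_force"],1))
    print("turn",(np.degrees(Rn.from_matrix(R0.T@M).as_rotvec())/6).round(3),"shift now",(R0.T@d/.5).round(4),"shift goal axes",(M.T@d/.5).round(4),"q",o["joint_pos"].round(2))
c=lambda deg:np.array([np.cos(np.radians(deg)),np.sin(np.radians(deg)),0])
E
python3 - <<'E'
from h import *
d=c(112.5);Z=np.array([0,0,1.])
p,M=goal([.491,.144,.067],-Z,c(22.5)); show(p,M)
p,M=goal(np.array([.491,.144,.067]),-Z+d,c(22.5)); show(p,M)
E
```

```text
t 1.85 tcp [0.5222 0.0594 0.2595] z [-0.     0.001 -1.   ] y [0.981 0.196 0.   ] op 0.0853 F [0.5 0.2 1. ] grip 0.0
turn [ 1.00e-03 -1.10e-02 -1.87e+00] shift now [ 0.1776 -0.0282  0.4072] shift goal axes [0.1802 0.007  0.407 ] q [ 0.24  0.2  -0.54  1.89  0.12  1.08 -0.15]
t 1.85 tcp [0.5222 0.0594 0.2595] z [-0.     0.001 -1.   ] y [0.981 0.196 0.   ] op 0.0853 F [0.5 0.2 1. ] grip 0.0
turn [ 0.735  7.464 -1.772] shift now [ 0.1929 -0.0312  0.4007] shift goal axes [-0.1448  0.007   0.4216] q [ 0.24  0.2  -0.54  1.89  0.12  1.08 -0.15]
```

Emit:
play_rows:
  deltas:
    - [[-1, 0.01, 0, 0, 0, 0, -0.94], [-1, 0.01, 0, 0, 0, 0, -0.93], [-1, 0, 0, 0, 0, 0.94, 0], [-1, 0, 0, 0, 0, 0.94, 0], [-1, 0, 0, 0, 0, 0.94, 0], [-1, 0, 0, 0, 0, 0.94, 0], [-1, 0, 0, 0, 0, 0.94, 0], [-1, 0, 0, 0, 0, 0.94, 0], [-1, 0, 0, 0, 0, 0.94, 0], [-1, 0, 0, 0, 0, 0.92, 0]]

```text
t: 2.68
tcp_pos: [0.5219, 0.0631, 0.2596]
ee_rot: [-1.358, -2.012, -0.567]
ft_force: [-0.2, 1.0, -0.1]
opening: 0.0855
grasp_force: 0.0
```

```bash
python3 - <<'E'
from h import *
d=c(112.5);Z=np.array([0,0,1.])
p,M=goal(np.array([.491,.144,.069]),-Z+d,c(22.5)); show(p,M)
E
```

```text
t 2.68 tcp [0.5219 0.0631 0.2596] z [-0.265  0.659 -0.704] y [0.928 0.374 0.001] op 0.0855 F [-0.2  1.  -0.1] grip 0.0
turn [ 0.071 -0.044 -0.058] shift now [-0.149   0.0027  0.4133] shift goal axes [-0.1471  0.0049  0.414 ] q [ 0.6   0.5  -0.6   1.75 -0.46  1.34  0.59]
```

Emit:
play_rows:
  deltas:
    - [[-1, -0.037, 0.001, 0.03, 0.04, -0.04, -0.05], [-1, -0.037, 0.001, 0.03, 0.03, 0, 0], [-1, -0.037, 0.001, 0.04, 0, 0, 0], [-1, -0.0365, 0.0015, 0.04, 0, 0, 0], [-1, 0, 0, 0.06, 0, 0, 0], [-1, 0, 0, 0, 0, 0, 0]]

```text
t: 3.18
tcp_pos: [0.5132, 0.0838, 0.1329]
ee_rot: [-1.348, -2.019, -0.551]
ft_force: [-0.3, -0.2, -0.1]
opening: 0.0853
grasp_force: 0.0
```

```bash
python3 - <<'E'
from h import *
d=c(112.5);Z=np.array([0,0,1.])
p,M=goal(np.array([.491,.144,.069]),-Z+d,c(22.5)); show(p,M)
s=arm.snapshot("wrist");cv2.imwrite("pics/w1.png",s["img"]);np.savez("w1.npz",**s)
E
```

```text
t 3.18 tcp [0.5132 0.0838 0.1329] z [-0.277  0.651 -0.707] y [ 0.923  0.386 -0.006] op 0.0853 F [-0.3 -0.2 -0.1] grip 0.0
turn [-0.063 -0.003 -0.021] shift now [2.00e-04 6.40e-03 2.03e-01] shift goal axes [2.00e-04 5.10e-03 2.03e-01] q [ 0.55  0.65 -0.59  1.85 -0.41  1.11  0.65]
```

View pics/w1.png

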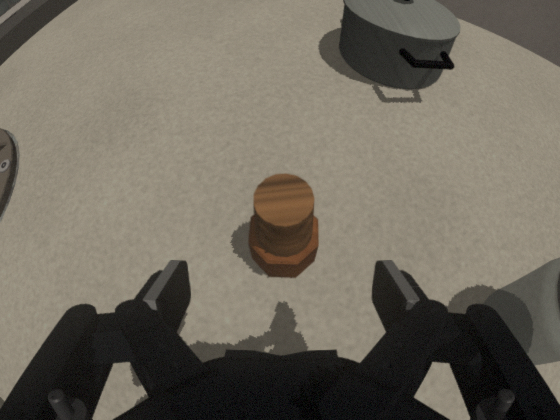

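The wrist view shows the cork top at (284,200), centred between the pads at u=187 and u=374. The head's front flat faces us squarely at about (282,272), so the yaw is right. Advancing.

Emit:
play_rows:
  deltas:
    - [[-1, 0, 0.002, 0.045, -0.03, 0, 0], [-1, 0, 0.002, 0.045, -0.03, 0, 0], [-1, 0, 0, 0.045, 0, 0, 0], [-1, 0, 0, 0.045, 0, 0, 0], [-1, 0, 0, 0.023, 0, 0, 0], [-1, 0, 0, 0, 0, 0, 0], [-1, 0, 0, 0, 0, 0, 0]]

```text
t: 3.82
tcp_pos: [0.4918, 0.1478, 0.0648]
ee_rot: [-1.356, -2.023, -0.562]
ft_force: [-0.5, -1.8, -0.7]
opening: 0.0855
grasp_force: 0.0
```

Emit:
play_rows:
  deltas:
    - [[1, 0, 0, 0, 0, 0, 0], [1, 0, 0, 0, 0, 0, 0], [1, 0, 0, 0, 0, 0, 0], [1, 0, 0, 0, 0, 0, 0], [1, 0, 0, 0, 0, 0, 0], [1, 0, 0, 0, 0, 0, 0], [1, 0, 0, 0, 0, 0, 0], [1, 0, 0, 0, 0, 0, 0]]
  force: 40

```text
t: 4.48
tcp_pos: [0.492, 0.1477, 0.065]
ee_rot: [-1.357, -2.024, -0.563]
ft_force: [0.1, -4.0, 8.2]
opening: 0.0426
grasp_force: 39.5
```

```bash
python3 - <<'E'
from h import *
d=c(112.5);Z=np.array([0,0,1.])
p,M=goal(np.array([.491,.144,.069]),-Z+d,c(22.5)); show(p,M)
s=arm.snapshot("wrist");cv2.imwrite("pics/w2.png",s["img"])
E
```

```text
t 4.48 tcp [0.492  0.1477 0.065 ] z [-0.264  0.653 -0.71 ] y [0.926 0.378 0.004] op 0.0426 F [ 0.1 -4.   8.2] grip 39.5
turn [ 0.058  0.042 -0.006] shift now [ 0.0013 -0.0047  0.012 ] shift goal axes [ 0.0013 -0.0047  0.0121] q [ 0.48  0.73 -0.61  1.94 -0.44  0.9   0.66]
```

View pics/w2.png

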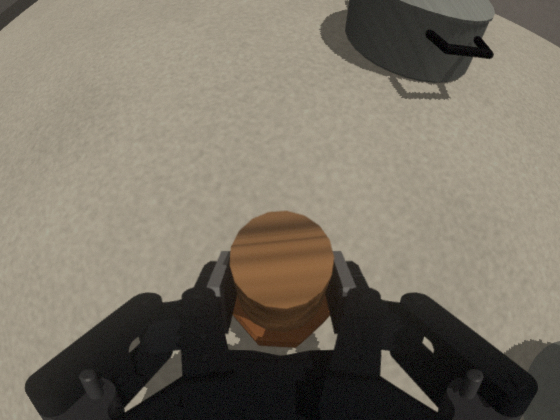

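The cork is gripped at an opening of 42.6 mm, and the top of the cork shows at (282,262) between the pads. I lift it, then roll it 90° about the closing axis.

```bash
cat > lay.py <<'E'
from h import *
import os
d=c(112.5);Z=np.array([0,0,1.])
f="g1.npz"
if not os.path.exists(f):
    o=arm.observe();np.savez(f,p=o["tcp_pos"],r=o["ee_rot"])
g=np.load(f);Q=Rn.from_rotvec(np.cross(Z,d)*np.pi/2).as_matrix()
p=np.array([.52,.10,.028])+Q@(g["p"]-[.491,.144,0]);M=Q@Rn.from_rotvec(g["r"]).as_matrix()
show(p,M)
E
python3 lay.py
```

```text
t 4.53 tcp [0.492  0.1477 0.065 ] z [-0.264  0.653 -0.71 ] y [0.926 0.378 0.004] op 0.0427 F [-0.2 -3.6  8.7] grip 39.5
turn [-1.0e-02 -1.5e+01 -9.0e-02] shift now [-0.0419  0.0195  0.0715] shift goal axes [0.0714 0.0196 0.0421] q [ 0.48  0.73 -0.61  1.94 -0.44  0.9   0.66]
```

Emit:
play_rows:
  deltas:
    - [[1, 0.01, 0, -0.01, 0, 0, 0], [1, 0.02, 0, -0.02, 0, 0, 0], [1, 0.04, 0, -0.04, 0, 0, 0], [1, 0.04, 0, -0.04, 0, 0, 0], [1, 0.03, 0, -0.03, 0, -0.4, 0], [1, 0, 0, 0, 0, -0.8, 0], [1, 0, 0, 0, 0, -0.9, 0], [1, 0, 0, 0, 0, -0.9, 0], [1, 0, 0, 0, 0, -0.9, 0], [1, 0, 0, 0, 0, -0.9, 0], [1, 0, 0, 0, 0, -0.9, 0], [1, 0, 0, 0, 0, -0.9, 0]]

```text
t: 5.53
tcp_pos: [0.4913, 0.1485, 0.1654]
ee_rot: [-1.714, -2.551, -0.081]
ft_force: [0.1, 0.4, -2.1]
opening: 0.0426
grasp_force: 40.7
```

```bash
python3 lay.py
```

```text
t 5.53 tcp [0.4913 0.1485 0.1654] z [-0.026  0.081 -0.996] y [0.926 0.378 0.006] op 0.0426 F [ 0.1  0.4 -2.1] grip 40.7
turn [-0.014 -8.353 -0.088] shift now [-0.0052  0.0186  0.2817] shift goal axes [0.2127 0.0193 0.1847] q [ 0.04  0.29 -0.47  2.01  0.06  0.86 -0.06]
```

Emit:
play_rows:
  deltas:
    - [[1, 0, 0.002, 0, 0, -0.9, -0.01], [1, 0, 0.002, 0, 0, -0.9, -0.01], [1, 0, 0.002, 0, 0, -0.9, -0.01], [1, 0, 0.002, 0, 0, -0.9, -0.01], [1, 0, 0.002, 0, 0, -0.9, -0.01], [1, 0, 0.002, 0, 0, -0.9, -0.01], [1, 0, 0.002, 0, 0, -0.9, -0.01], [1, 0, 0.002, 0, 0, -0.9, -0.01], [1, 0, 0.002, 0, 0, -0.9, -0.01], [1, 0, 0.001, 0, 0, -0.25, 0], [1, 0, 0, 0, 0, 0, 0]]

```text
t: 6.45
tcp_pos: [0.4989, 0.1534, 0.1629]
ee_rot: [1.343, 2.026, -0.557]
ft_force: [-0.0, -0.2, -1.1]
opening: 0.0422
grasp_force: 40.8
```

```bash
python3 lay.py
```

```text
t 6.45 tcp [0.4989 0.1534 0.1629] z [ 0.274 -0.651 -0.708] y [ 0.921  0.389 -0.001] op 0.0422 F [-0.  -0.2 -1.1] grip 40.8
turn [-0.021 -0.055  0.061] shift now [0.2058 0.0032 0.1846] shift goal axes [0.2068 0.0015 0.1835] q [-0.59  0.47 -0.32  2.01  0.84  1.3  -1.01]
```

Emit:
play_rows:
  deltas:
    - [[1, 0.035, 0.001, 0.031, -0.02, -0.05, 0.06], [1, 0.045, 0.001, 0.04, 0, 0, 0], [1, 0.045, 0, 0.04, 0, 0, 0], [1, 0.035, 0, 0.031, 0, 0, 0], [1, 0.02, 0, 0.018, 0, 0, 0], [1, 0, 0, 0, 0, 0, 0], [1, 0, 0, 0, 0, 0, 0]]

```text
t: 7.03
tcp_pos: [0.4989, 0.1583, 0.0439]
ee_rot: [1.35, 2.015, -0.555]
ft_force: [0.2, 0.2, -0.5]
opening: 0.0422
grasp_force: 40.8
```

```bash
python3 lay.py; python3 - <<'E'
from h import *
s=arm.snapshot("scene");cv2.imwrite("pics/s2.png",cv2.resize(s["img"][130:260,250:430],None,fx=4,fy=4,interpolation=cv2.INTER_CUBIC))
E
```

```text
t 7.03 tcp [0.4989 0.1583 0.0439] z [ 0.275 -0.654 -0.705] y [0.924 0.383 0.006] op 0.0422 F [ 0.2  0.2 -0.5] grip 40.8
turn [-0.017 -0.01  -0.033] shift now [ 0.0313 -0.0012  0.0223] shift goal axes [ 0.0313 -0.0011  0.0223] q [-0.63  0.67 -0.29  2.03  0.95  1.18 -1.21]
```

View pics/s2.png

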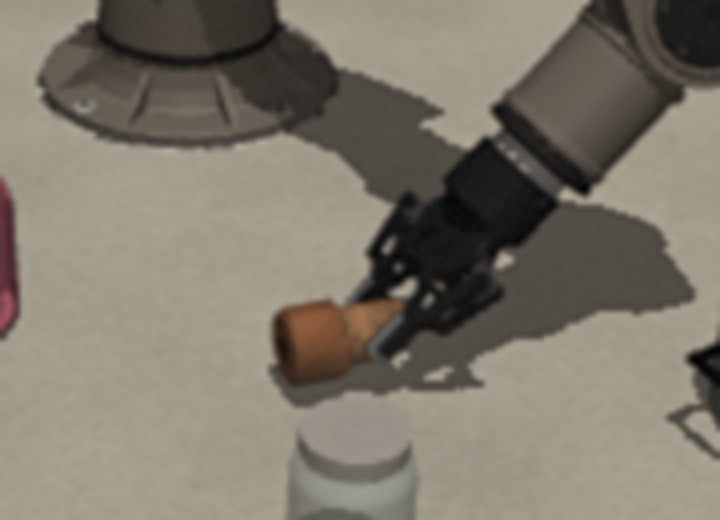

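The enlarged view shows the stopper held on its side just above the counter: head at (310,340), cork pointing into the gripper, arm clear of everything else. I lower it slowly.

Emit:
play_rows:
  deltas:
    - [[1, 0.006, 0, 0.006, 0, 0, 0], [1, 0.006, 0, 0.006, 0, 0, 0], [1, 0.006, 0, 0.004, 0, 0, 0], [1, 0.003, 0, 0.003, 0, 0, 0], [1, 0.002, 0, 0.002, 0, 0, 0], [1, 0, 0, 0, 0, 0, 0], [1, 0, 0, 0, 0, 0, 0]]

```text
t: 7.67
tcp_pos: [0.4984, 0.1595, 0.0276]
ee_rot: [1.347, 2.015, -0.555]
ft_force: [-0.2, 0.7, 0.5]
opening: 0.0423
grasp_force: 41.0
```

```bash
python3 lay.py
```

```text
t 7.67 tcp [0.4984 0.1595 0.0276] z [ 0.277 -0.654 -0.704] y [0.923 0.384 0.006] op 0.0423 F [-0.2  0.7  0.5] grip 41.0
turn [-0.006 -0.001 -0.021] shift now [ 0.0063 -0.001   0.0013] shift goal axes [ 0.0063 -0.001   0.0013] q [-0.63  0.7  -0.28  2.03  0.96  1.17 -1.24]
```

Emit:
play_rows:
  deltas:
    - [[1, 0.0014, 0, 0.0014, 0, 0, 0], [1, 0.001, 0, 0.001, 0, 0, 0], [1, 0, 0, 0, 0, 0, 0], [1, 0, 0, 0, 0, 0, 0]]

```text
t: 8.0
tcp_pos: [0.4983, 0.1601, 0.0266]
ee_rot: [1.347, 2.015, -0.554]
ft_force: [-6.0, 5.1, 15.5]
opening: 0.0425
grasp_force: 43.0
```

Emit:
play_rows:
  deltas:
    - [[1, 0.0008, 0, 0.0008, 0, 0, 0], [1, 0.0004, 0, 0.0004, 0, 0, 0], [1, 0, 0, 0, 0, 0, 0], [1, 0, 0, 0, 0, 0, 0]]

```text
t: 8.33
tcp_pos: [0.4983, 0.1603, 0.0262]
ee_rot: [1.347, 2.015, -0.554]
ft_force: [-10.2, 7.7, 21.6]
opening: 0.042
grasp_force: 44.1
```

Emit:
play_rows:
  deltas:
    - [[1, -0.0008, 0, -0.0008, 0, 0, 0], [0, 0, 0, 0, 0, 0, 0], [-0.05, 0, 0, 0, 0, 0, 0], [-0.15, 0, 0, 0, 0, 0, 0], [-0.3, 0, 0, 0, 0, 0, 0], [-0.6, 0, 0, 0, 0, 0, 0], [-0.8, 0, 0, 0, 0, 0, 0], [-0.8, 0, 0, 0, 0, 0, 0]]

```text
t: 9.0
tcp_pos: [0.4984, 0.1593, 0.0255]
ee_rot: [1.348, 2.015, -0.555]
ft_force: [-0.5, 0.2, -0.3]
opening: 0.0769
grasp_force: 0.0
```

```bash
python3 - <<'E'
from h import *
s=arm.snapshot("wrist");cv2.imwrite("pics/w3.png",s["img"]);print(arm.observe()["ft_force"])
E
```

```text
[-4.06510531e-04 -3.65489030e-01 -4.86583831e-01]
```

View pics/w3.png

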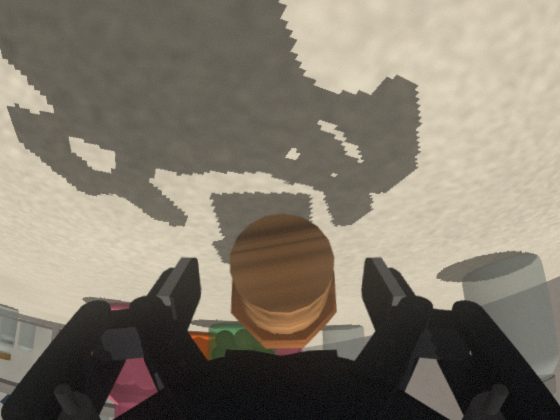

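The stopper rests on its side, with the cork end at (282,258) clear between the open pads and a head flat facing up squarely. I retreat and measure how it lies.

Emit:
play_rows:
  deltas:
    - [[-0.8, 0, 0, -0.02, 0, 0, 0], [-0.8, 0, 0, -0.04, 0, 0, 0], [-1, 0, 0, -0.06, 0, 0, 0], [-1, 0, 0, -0.07, 0, 0, 0], [-1, 0, 0, -0.07, 0, 0, 0], [-1, 0, 0, -0.07, 0, 0, 0], [-1, -0.05, 0, -0.05, 0, 0.4, 0], [-1, -0.04, 0, -0.04, 0, 0.9, 0], [-1, -0.02, 0, -0.02, 0, 0.9, 0], [-1, 0, 0, 0, 0, 0.9, 0], [-1, 0, 0, 0, 0, 0.9, 0], [-1, 0, 0, 0, 0, 0.9, 0]]

```text
t: 10.05
tcp_pos: [0.4533, 0.2656, 0.2211]
ee_rot: [1.611, 2.415, -0.209]
ft_force: [-0.4, -0.0, -0.5]
opening: 0.0855
grasp_force: 0.0
```

```bash
cat > m.py <<'E'
from h import *
d=c(112.5);r=c(22.5)
for n in("scene","top"):
    s=arm.snapshot(n);np.savez(n+"1.npz",**s);q=cloud(s).reshape(-1,3);im=s["img"].reshape(-1,3).astype(int)
    q2=q-[.52,.10,0];u=q2@d;v=q2@r
    m=(q[:,2]>.012)&(q[:,2]<.075)&(abs(v)<.05)&(u>-.03)&(u<.12)&(im[:,2]>im[:,0]+25)
    h=m&(u<.036);k=m&(u>.05)&(u<.085);print(n,m.sum())
    for nm,w in(("all",m),("head",h),("cork",k)):
        if w.sum()>5: print(nm,w.sum(),"u",np.percentile(u[w],[1,99]).round(4),"v",np.percentile(v[w],[1,50,99]).round(4),"z",np.percentile(q[w,2],[1,98]).round(4))
    t=m&(q[:,2]>.05)&(u<.04); print("top flat mean u,v",u[t].mean().round(4),v[t].mean().round(4),t.sum())
    t=k&(q[:,2]>.04); print("cork crest v",v[t].mean().round(4),t.sum())
E
python3 m.py; python3 lay.py
```

```text
scene 492
all 492 u [-0.0023  0.0903] v [-0.0119  0.0206  0.0355] z [0.0176 0.0579]
head 265 u [-0.0026  0.0352] v [-0.013   0.0224  0.036 ] z [0.0171 0.0582]
cork 146 u [0.0507 0.0844] v [-0.0059  0.0186  0.0281] z [0.0182 0.0522]
top flat mean u,v 0.018 0.009 105
cork crest v 0.0113 85
top 561
all 561 u [-0.002   0.0887] v [-0.0228  0.0017  0.0316] z [0.0252 0.0578]
head 276 u [-0.0023  0.0354] v [-0.0231  0.0022  0.0324] z [0.0212 0.0586]
cork 183 u [0.0506 0.0848] v [-0.0173  0.0017  0.0241] z [0.03   0.0517]
top flat mean u,v 0.0188 0.0045 174
cork crest v 0.0034 148
t 10.15 tcp [0.4547 0.2626 0.2212] z [ 0.111 -0.247 -0.963] y [0.925 0.38  0.009] op 0.0856 F [-0.3 -0.3 -0.4] grip 0.0
turn [ 0.    -4.927 -0.075] shift now [-0.1059 -0.0018  0.4376] shift goal axes [ 0.1238 -0.0017  0.4329] q [-0.42  0.27 -0.46  1.91  0.41  1.14 -0.68]
```

The stopper lies level, with head top at 58 mm and cork crest at 52 mm. Its origin sits about −1.5 mm along the axis and +4 mm sideways from where I planned. Next I swing to the head side.

```bash
cat > re.py <<'E'
from h import *
d=c(112.5);r=c(22.5);Z=np.array([0,0,1.]);a=(d-Z)/2**.5
G=np.array([.52,.10,.028])-.0015*d+.004*r+.018*d-.003*a
show(*goal(G,a,r))
E
python3 re.py
```

```text
Traceback (most recent call last):
  File "re.py", line 1, in <module>
    from h import *
  File "h.py", line 1, in <module>
    import numpy as np, cv2
  File "re.py", line 2, in <module>
    d=c(112.5);r=c(22.5);Z=np.array([0,0,1.]);a=(d-Z)/2**.5
NameError: name 'c' is not defined
```

Emit:
play_rows:
  deltas:
    - [[-1, 0, 0, 0, 0, 0.9, 0], [-1, -0.03, 0, 0, 0, 0.9, 0], [-1, -0.05, 0, 0, 0, 0.9, 0], [-1, -0.06, 0, 0, 0, 0.9, 0], [-1, -0.07, 0, 0, 0, 0.9, 0], [-1, -0.07, 0, 0, 0, 0.9, 0], [-1, -0.07, 0, 0, 0, 0.9, 0], [-1, -0.07, 0, 0, 0, 0.9, 0], [-1, -0.06, 0, 0, 0, 0.9, 0], [-1, -0.05, 0, 0, 0, 0.9, 0], [-1, 0, 0, 0, 0, 0.9, 0], [-1, 0, 0, 0, 0, 0, 0]]

```text
t: 11.15
tcp_pos: [0.5489, 0.031, 0.1613]
ee_rot: [-1.366, -2.038, -0.543]
ft_force: [-1.2, -0.8, -0.5]
opening: 0.0856
grasp_force: 0.0
```

```bash
python3 re.py
```

```text
Traceback (most recent call last):
  File "re.py", line 1, in <module>
    from h import *
  File "h.py", line 1, in <module>
    import numpy as np, cv2
  File "re.py", line 2, in <module>
    d=c(112.5);r=c(22.5);Z=np.array([0,0,1.]);a=(d-Z)/2**.5
NameError: name 'c' is not defined
```

My file name `re.py` hid the standard library's `re` module, so I rename it.

```bash
mv re.py regrasp.py; python3 regrasp.py
```

```text
t 11.15 tcp [0.5489 0.031  0.1613] z [-0.265  0.637 -0.724] y [ 0.925  0.381 -0.003] op 0.0856 F [-1.2 -0.8 -0.5] grip 0.0
turn [-0.006  0.23  -0.029] shift now [-0.0514  0.0078  0.3349] shift goal axes [-0.0595  0.0075  0.3336] q [ 0.48  0.62 -0.41  1.74 -0.45  1.25  0.72]
```

Emit:
play_rows:
  deltas:
    - [[-1, -0.02, 0.004, 0.02, 0, 0.23, -0.03], [-1, -0.02, 0.004, 0.04, 0, 0, 0], [-1, -0.02, 0, 0.05, 0, 0, 0], [-1, 0, 0, 0.05, 0, 0, 0], [-1, 0, 0, 0.04, 0, 0, 0], [-1, 0, 0, 0, 0, 0, 0], [-1, 0, 0, 0, 0, 0, 0]]

```text
t: 11.73
tcp_pos: [0.5341, 0.0826, 0.0727]
ee_rot: [-1.344, -2.035, -0.556]
ft_force: [0.5, -0.4, 0.4]
opening: 0.0856
grasp_force: 0.0
```

```bash
python3 regrasp.py;python3 - <<'E'
from h import *
s=arm.snapshot("wrist");cv2.imwrite("pics/w4.png",s["img"])
E
```

```text
t 11.73 tcp [0.5341 0.0826 0.0727] z [-0.271  0.647 -0.713] y [0.92  0.391 0.005] op 0.0856 F [ 0.5 -0.4  0.4] grip 0.0
turn [-0.027  0.08   0.095] shift now [-0.0084 -0.0044  0.133 ] shift goal axes [-0.0095 -0.0047  0.1329] q [ 0.43  0.73 -0.44  1.82 -0.47  1.06  0.77]
```

View pics/w4.png

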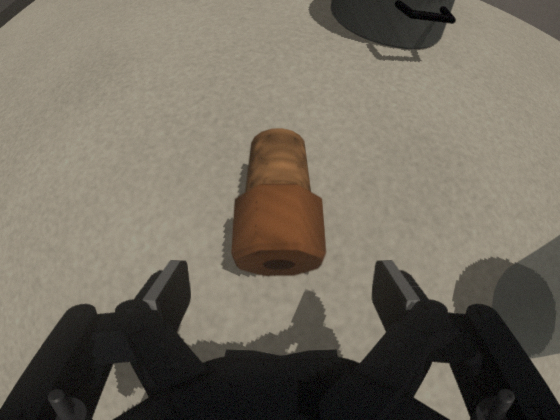

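The stopper head, u=233 to 326, is centred between the pads, and its axis runs straight up the picture. Advancing to grasp the head.

Emit:
play_rows:
  deltas:
    - [[-1, -0.005, 0, 0.03, 0, 0.08, 0.05], [-1, -0.004, 0, 0.04, 0, 0, 0], [-1, 0, 0, 0.035, 0, 0, 0], [-1, 0, 0, 0.02, 0, 0, 0], [-1, 0, 0, 0.007, 0, 0, 0], [-1, 0, 0, 0, 0, 0, 0]]

```text
t: 12.28
tcp_pos: [0.5186, 0.1207, 0.0225]
ee_rot: [-1.349, -2.023, -0.562]
ft_force: [0.1, -0.1, -0.1]
opening: 0.0854
grasp_force: 0.0
```

```bash
python3 regrasp.py
```

```text
t 12.28 tcp [0.5186 0.1207 0.0225] z [-0.269  0.653 -0.707] y [0.923 0.384 0.003] op 0.0854 F [ 0.1 -0.1 -0.1] grip 0.0
turn [0.011 0.004 0.026] shift now [ 0.0034 -0.0053  0.0038] shift goal axes [ 0.0034 -0.0053  0.0038] q [ 0.4   0.79 -0.45  1.87 -0.49  0.93  0.78]
```

Emit:
play_rows:
  deltas:
    - [[-0.6, 0, 0, 0, 0, 0, 0], [-0.4, 0, 0, 0, 0, 0, 0], [-0.3, 0, 0, 0, 0, 0, 0], [-0.2, 0, 0, 0, 0, 0, 0], [1, 0, 0, 0, 0, 0, 0], [1, 0, 0, 0, 0, 0, 0], [1, 0, 0, 0, 0, 0, 0], [1, 0, 0, 0, 0, 0, 0]]
  force: 50

```text
t: 12.95
tcp_pos: [0.5196, 0.1194, 0.0232]
ee_rot: [-1.351, -2.024, -0.563]
ft_force: [-0.0, -4.3, 7.2]
opening: 0.0551
grasp_force: 52.3
```

```bash
cat > fin.py <<'E'
from h import *
import os,sys
# stopper pose in tool frame at the grasp, then TCP goal for the stopper at the mouth + h
f="g2.npz"
d=c(112.5);r=c(22.5);Z=np.array([0,0,1.])
if not os.path.exists(f):
    o=arm.observe();np.savez(f,p=o["tcp_pos"],r=o["ee_rot"])
g=np.load(f);Rg=Rn.from_rotvec(g["r"]).as_matrix()
y=Rg[:,1]; O=np.array([.52,.10,.028])-.0015*d+float((g["p"]-[.52,.10,.028])@r)*r   # held centred between the pads
o3=Rg.T@(O-g["p"]); dz=Rg.T@d              # origin and axis in tool frame
dz-=dz[1]*np.array([0,1,0]);dz/=np.linalg.norm(dz)
h,yaw=float(sys.argv[1]),float(sys.argv[2])   # yaw of d' (side on which the gripper's body stands)
dp=c(yaw); yt=c(yaw-90)
# goal: tool y = yt, axis -> -Z
A=np.c_[dz,[0,1,0],np.cross(dz,[0,1,0])];B=np.c_[-Z,yt,np.cross(-Z,yt)];M=B@A.T
mouth=np.array([.5892,-.2138,.165])
seat=mouth+[0,0,h];p=seat-M@(o3+.042*dz)
show(p,M);print("o3",o3.round(4),"dz",dz.round(3),"goal p",p.round(4))
E
python3 fin.py .15 70
```

```text
t 12.95 tcp [0.5196 0.1194 0.0232] z [-0.267  0.653 -0.708] y [0.924 0.382 0.004] op 0.0551 F [-0.  -4.3  7.2] grip 52.3
turn [  0.054 -14.261   7.829] shift now [-0.0347 -0.1299 -0.9227] shift goal axes [-0.8603  0.3586 -0.0271] q [ 0.4   0.79 -0.45  1.87 -0.49  0.93  0.79]
o3 [-0.0105  0.     -0.0172] dz [0.708 0.    0.706] goal p [ 0.5875 -0.2183  0.3375]
```

Emit:
play_rows:
  deltas:
    - [[1, 0.01, 0, -0.01, 0, 0, 0], [1, 0.02, 0, -0.02, 0, 0, 0], [1, 0.04, 0, -0.04, 0, 0, 0], [1, 0.045, 0, -0.045, 0, 0, 0], [1, 0.045, 0, -0.045, 0, 0, 0], [1, 0.045, 0, -0.045, 0, 0, 0], [1, 0.045, 0, -0.045, 0, 0, 0], [1, 0.045, 0, -0.045, 0, -0.3, 0], [1, 0.01, 0, -0.01, 0, -0.6, 0], [1, 0, 0, 0, 0, -0.9, 0], [1, 0, 0, 0, 0, -0.9, 0], [1, 0, 0, 0, 0, -0.9, 0]]

```text
t: 13.95
tcp_pos: [0.5183, 0.12, 0.2402]
ee_rot: [-1.551, -2.322, -0.323]
ft_force: [-0.6, -0.5, -0.6]
opening: 0.0552
grasp_force: 53.1
```

Emit:
play_rows:
  deltas:
    - [[1, 0, 0, 0, 0, -0.9, 0], [1, 0, 0, 0, 0, -0.9, 0], [1, 0, 0, 0, 0, -0.9, 0], [1, 0, 0, 0, 0, -0.9, 0], [1, 0, 0, 0, 0, -0.9, 0], [1, 0, 0, 0, 0, -0.9, 0], [1, 0, 0, 0, 0, -0.9, 0], [1, 0, 0, 0, 0, -0.9, 0], [1, 0, 0, 0, 0, -0.9, 0], [1, 0, 0, 0, 0, -0.9, 0], [1, 0, 0, 0, 0, -0.9, 0], [1, 0, 0, 0, 0, -0.6, 0]]

```text
t: 14.95
tcp_pos: [0.5177, 0.1215, 0.2397]
ee_rot: [1.396, 2.089, -0.5]
ft_force: [-0.5, -0.4, -1.0]
opening: 0.0553
grasp_force: 53.1
```

```bash
python3 fin.py .15 70; python3 fin.py .15 112.5
```

```text
t 14.95 tcp [0.5177 0.1215 0.2397] z [ 0.251 -0.591 -0.767] y [0.923 0.384 0.006] op 0.0553 F [-0.5 -0.4 -1. ] grip 53.1
turn [ 4.843 -0.84   5.195] shift now [-0.6482 -0.1308  0.2869] shift goal axes [-0.5555  0.3638  0.2804] q [-0.42  0.32 -0.39  1.97  0.78  1.32 -0.8 ]
o3 [-0.0105  0.     -0.0172] dz [0.708 0.    0.706] goal p [ 0.5875 -0.2183  0.3375]
t 14.95 tcp [0.5177 0.1215 0.2397] z [ 0.251 -0.591 -0.767] y [0.923 0.384 0.006] op 0.0553 F [-0.5 -0.4 -1. ] grip 53.1
turn [ 0.056 -0.857 -0.029] shift now [-0.6501 -0.1244  0.2885] shift goal axes [-0.6212 -0.1245  0.3464] q [-0.42  0.32 -0.39  1.97  0.78  1.32 -0.8 ]
o3 [-0.0105  0.     -0.0172] dz [0.708 0.    0.706] goal p [ 0.591  -0.2182  0.3375]
```

Emit:
play_rows:
  deltas:
    - [[1, -0.03, 0, -0.03, 0, -0.43, 0], [1, -0.055, 0, -0.055, 0, -0.43, 0], [1, -0.054, 0, -0.054, 0, 0, 0], [1, -0.048, -0.0125, 0.048, 0, 0, 0], [1, -0.048, -0.0125, 0.048, 0, 0, 0], [1, -0.048, -0.0125, 0.048, 0, 0, 0], [1, -0.048, -0.0125, 0.048, 0, 0, 0], [1, -0.048, -0.0125, 0.048, 0, 0, 0], [1, -0.048, -0.0125, 0.048, 0, 0, 0], [1, -0.048, -0.0125, 0.048, 0, 0, 0], [1, -0.048, -0.0125, 0.048, 0, 0, 0], [1, -0.04, -0.01, 0.04, 0, 0, 0]]

```text
t: 15.95
tcp_pos: [0.5825, -0.1842, 0.3368]
ee_rot: [1.355, 2.018, -0.553]
ft_force: [0.8, 1.2, -1.3]
opening: 0.0554
grasp_force: 53.3
```

```bash
python3 fin.py .15 75
```

```text
t 15.95 tcp [ 0.5825 -0.1842  0.3368] z [ 0.272 -0.651 -0.709] y [0.925 0.381 0.005] op 0.0554 F [ 0.8  1.2 -1.3] grip 53.3
turn [ 4.437 -0.051  4.37 ] shift now [-0.0487 -0.016   0.0466] shift goal axes [-0.0455  0.0281  0.0439] q [-0.06  0.13 -0.14  2.    0.94  1.07 -0.32]
o3 [-0.0105  0.     -0.0172] dz [0.708 0.    0.706] goal p [ 0.5879 -0.2184  0.3375]
```

```bash
python3 fin.py .075 112.5
```

```text
t 15.95 tcp [ 0.5825 -0.1842  0.3368] z [ 0.272 -0.651 -0.709] y [0.925 0.381 0.005] op 0.0554 F [ 0.8  1.2 -1.3] grip 53.3
turn [ 0.02  -0.036 -0.051] shift now [ 0.0558 -0.011   0.1543] shift goal axes [ 0.0564 -0.0104  0.1541] q [-0.06  0.13 -0.14  2.    0.94  1.07 -0.32]
o3 [-0.0105  0.     -0.0172] dz [0.708 0.    0.706] goal p [ 0.591  -0.2182  0.2625]
```

Emit:
play_rows:
  deltas:
    - [[1, -0.02, -0.0035, 0.02, 0.01, -0.02, -0.025], [1, -0.02, -0.0035, 0.02, 0.01, -0.02, -0.025], [1, -0.01, -0.0035, 0.008, 0, 0, 0], [1, 0.02, 0, 0.02, 0, 0, 0], [1, 0.04, 0, 0.04, 0, 0, 0], [1, 0.03, 0, 0.03, 0, 0, 0], [1, 0.016, 0, 0.016, 0, 0, 0], [1, 0, 0, 0, 0, 0, 0], [1, 0, 0, 0, 0, 0, 0], [1, 0, 0, 0, 0, 0, 0]]

```text
t: 16.78
tcp_pos: [0.5923, -0.2149, 0.262]
ee_rot: [1.346, 2.022, -0.559]
ft_force: [0.5, -0.9, -0.6]
opening: 0.0552
grasp_force: 53.2
```

```bash
python3 fin.py .075 112.5; python3 - <<'E'
from h import *
s=arm.snapshot("scene");np.savez("scene2.npz",**s)
cv2.imwrite("pics/s3.png",cv2.resize(s["img"][125:255,150:290],None,fx=4.5,fy=4.5,interpolation=cv2.INTER_CUBIC))
s=arm.snapshot("top");np.savez("top2.npz",**s)
cv2.imwrite("pics/t3.png",cv2.resize(s["img"][150:270,290:430],None,fx=5,fy=5,interpolation=cv2.INTER_CUBIC))
E
```

```text
t 16.78 tcp [ 0.5923 -0.2149  0.262 ] z [ 0.273 -0.653 -0.706] y [ 0.923  0.386 -0.001] op 0.0552 F [ 0.5 -0.9 -0.6] grip 53.2
turn [ 0.018 -0.004  0.027] shift now [-0.0042 -0.0048  0.003 ] shift goal axes [-0.0042 -0.0048  0.003 ] q [-0.04  0.24 -0.11  2.06  1.05  0.94 -0.44]
o3 [-0.0105  0.     -0.0172] dz [0.708 0.    0.706] goal p [ 0.591  -0.2182  0.2625]
```

View pics/s3.png

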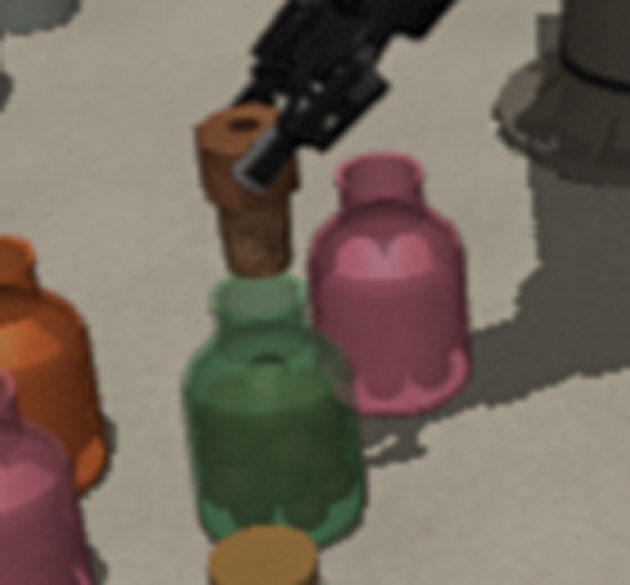

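The enlarged view shows the stopper upright above the green jar: head at (247,155), cork tip at (258,268), neck rim at (258,292). I fit the cork's axis in 3D to correct the offset and tilt.

```bash
cat > ax.py <<'E'
from h import *
from scipy.optimize import least_squares
import sys
def run(n,seat):
    s=dict(np.load(n+".npz"));q=cloud(s).reshape(-1,3);im=s["img"].reshape(-1,3).astype(int)
    m=(np.hypot(q[:,0]-.589,q[:,1]+.214)<.04)&(q[:,2]>seat-.047)&(q[:,2]<seat-.004)&(im[:,2]>im[:,1]+8)&(im[:,2]>im[:,0]+15)
    q=q[m]
    def f(x):
        c=x[:2]+np.outer(q[:,2]-seat+.025,x[2:]);return np.hypot(*(q[:,:2]-c).T)-(.0232+(q[:,2]-seat)*.054)
    r=least_squares(f,[.589,-.214,0,0],loss="soft_l1",f_scale=.002)
    print(n,m.sum(),"mid cork xy",r.x[:2].round(4),"lean deg",np.degrees(r.x[2:]).round(2),"rms mm",(1e3*np.sqrt((r.fun**2).mean())).round(2),"tip",(r.x[:2]-.025*r.x[2:]).round(4),"zmin",q[:,2].min().round(4))
for a in sys.argv[2:]: run(a,float(sys.argv[1]))
E
python3 ax.py .24 scene2 top2; python3 - <<'E'
from h import *
s=dict(np.load("scene2.npz"));q=cloud(s);im=s["img"].astype(int);m=(np.hypot(q[...,0]-.589,q[...,1]+.214)<.045)&(q[...,2]>.17)&(im[...,2]>im[...,1]+8);print("brown z",np.percentile(q[m][:,2],[0,1,99,100]).round(4))
for n in("scene2","top2"):
    s=dict(np.load(n+".npz"));q=cloud(s).reshape(-1,3);im=s["img"].reshape(-1,3).astype(int);m=(np.hypot(q[:,0]-.589,q[:,1]+.214)<.045)&(abs(q[:,2]-.163)<.006)&(im[:,1]>im[:,2]+5);p=q[m][:,:2]
    print(n,"rim",m.sum(),((np.percentile(p,1,0)+np.percentile(p,99,0))/2).round(4))
E
```

```text
scene2 200 mid cork xy [ 0.5896 -0.2105] lean deg [ 1.18 -0.99] rms mm 1.99 tip [ 0.589  -0.2101] zmin 0.1933
brown z [0.191  0.192  0.2864 0.3023]
scene2 rim 139 [ 0.5899 -0.2141]ax.py:11: RuntimeWarning: Mean of empty slice.
  print(n,m.sum(),"mid cork xy",r.x[:2].round(4),"lean deg",np.degrees(r.x[2:]).round(2),"rms mm",(1e3*np.sqrt((r.fun**2).mean())).round(2),"tip",(r.x[:2]-.025*r.x[2:]).round(4),"zmin",q[:,2].min().round(4))
  ret = ret.dtype.type(ret / rcount)
Traceback (most recent call last):
  File "ax.py", line 12, in <module>
    for a in sys.argv[2:]: run(a,float(sys.argv[1]))
                           ~~~^^^^^^^^^^^^^^^^^^^^^^
  File "ax.py", line 11, in run
    print(n,m.sum(),"mid cork xy",r.x[:2].round(4),"lean deg",np.degrees(r.x[2:]).round(2),"rms mm",(1e3*np.sqrt((r.fun**2).mean())).round(2),"tip",(r.x[:2]-.025*r.x[2:]).round(4),"zmin",q[:,2].min().round(4))
                                                                                                                                                                                           ~~~~~~~~~~^^
ValueError: zero-size array to reduction operation minimum which has no identity
Traceback (most recent call last):
IndexError: index -1 is out of bounds for axis 0 with size 0
```

The fit puts the cork 3.5 mm off the mouth in y, which agrees with the pose residual. I correct that and then start inserting.

Emit:
play_rows:
  deltas:
    - [[1, -0.004, -0.0045, 0.004, 0, 0, 0], [1, 0, 0, 0, 0, 0, 0], [1, 0.01, 0, 0.01, 0, 0, 0], [1, 0.01, 0, 0.01, 0, 0, 0], [1, 0.01, 0, 0.01, 0, 0, 0], [1, 0.01, 0, 0.01, 0, 0, 0], [1, 0.01, 0, 0.01, 0, 0, 0], [1, 0, 0, 0, 0, 0, 0], [1, 0, 0, 0, 0, 0, 0]]

```text
t: 17.63
tcp_pos: [0.5904, -0.2191, 0.2248]
ee_rot: [1.346, 2.024, -0.562]
ft_force: [0.3, -0.3, -0.5]
opening: 0.0556
grasp_force: 53.2
```

```bash
python3 fin.py .04 112.5; python3 - <<'E'
from h import *
s=arm.snapshot("scene");np.savez("scene3.npz",**s)
E
python3 ax.py .20 scene3
python3 - <<'E'
from h import *
s=dict(np.load("scene3.npz"));cv2.imwrite("pics/s4.png",cv2.resize(s["img"][140:225,170:255],None,fx=7,fy=7,interpolation=cv2.INTER_CUBIC))
E
```

```text
t 17.63 tcp [ 0.5904 -0.2191  0.2248] z [ 0.27  -0.654 -0.707] y [ 0.923  0.385 -0.003] op 0.0556 F [ 0.3 -0.3 -0.5] grip 53.2
turn [-0.003 -0.011  0.04 ] shift now [-0.0029  0.0017 -0.0046] shift goal axes [-0.0029  0.0017 -0.0046] q [-0.04  0.29 -0.1   2.09  1.11  0.9  -0.53]
o3 [-0.0105  0.     -0.0172] dz [0.708 0.    0.706] goal p [ 0.591  -0.2182  0.2275]
scene3 141 mid cork xy [ 0.5876 -0.2153] lean deg [-0.82  0.6 ] rms mm 1.78 tip [ 0.588  -0.2156] zmin 0.1614
```

View pics/s4.png

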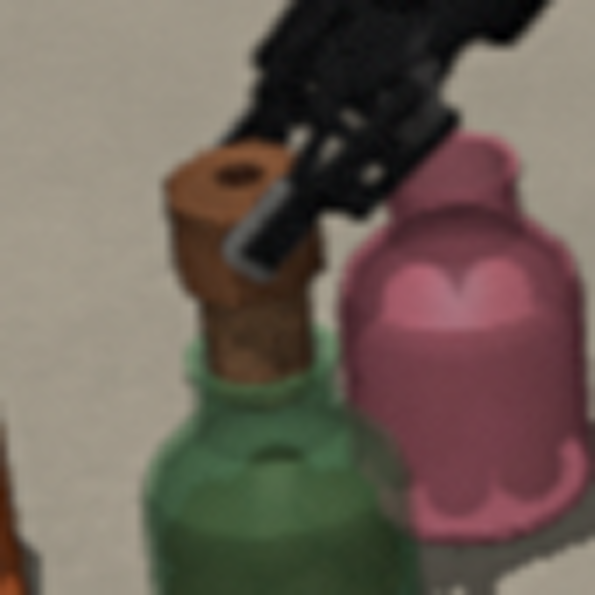

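The cork tip is entering the bore, between the rim edges at u=190 and u=335. A small centring nudge, then down with force checks.

Emit:
play_rows:
  deltas:
    - [[1, 0.001, 0.0026, -0.001, 0, 0, 0.03], [1, 0.006, 0, 0.006, 0, 0, 0], [1, 0.006, 0, 0.006, 0, 0, 0], [1, 0.006, 0, 0.006, 0, 0, 0], [1, 0.003, 0, 0.003, 0, 0, 0], [1, 0, 0, 0, 0, 0, 0]]

```text
t: 18.18
tcp_pos: [0.5913, -0.218, 0.2099]
ee_rot: [1.349, 2.021, -0.56]
ft_force: [-0.0, 0.4, -0.9]
opening: 0.0553
grasp_force: 53.2
```

```bash
python3 fin.py .02 112.5
```

```text
t 18.18 tcp [ 0.5913 -0.218   0.2099] z [ 0.271 -0.654 -0.707] y [ 0.924  0.383 -0.001] op 0.0553 F [-0.   0.4 -0.9] grip 53.2
turn [-0.002 -0.012  0.007] shift now [ 0.0033 -0.0007  0.0036] shift goal axes [ 0.0033 -0.0007  0.0036] q [-0.04  0.31 -0.09  2.1   1.14  0.89 -0.57]
o3 [-0.0105  0.     -0.0172] dz [0.708 0.    0.706] goal p [ 0.591  -0.2182  0.2075]
```

Emit:
play_rows:
  deltas:
    - [[1, 0.004, 0, 0.004, 0, 0, 0], [1, 0.004, 0, 0.004, 0, 0, 0], [1, 0.004, 0, 0.004, 0, 0, 0], [1, 0.003, 0, 0.003, 0, 0, 0], [1, 0, 0, 0, 0, 0, 0], [1, 0, 0, 0, 0, 0, 0]]

```text
t: 18.68
tcp_pos: [0.5915, -0.218, 0.1999]
ee_rot: [1.35, 2.02, -0.56]
ft_force: [-0.3, -0.6, -1.0]
opening: 0.0552
grasp_force: 53.2
```

Emit:
play_rows:
  deltas:
    - [[1, 0.003, 0, 0.003, 0, 0, 0], [1, 0.003, 0, 0.003, 0, 0, 0], [1, 0.002, 0, 0.002, 0, 0, 0], [1, 0, 0, 0, 0, 0, 0], [1, 0, 0, 0, 0, 0, 0]]

```text
t: 19.1
tcp_pos: [0.5915, -0.218, 0.1943]
ee_rot: [1.349, 2.02, -0.559]
ft_force: [-0.1, 0.1, -1.5]
opening: 0.0554
grasp_force: 53.2
```

Emit:
play_rows:
  deltas:
    - [[1, 0.002, 0, 0.002, 0, 0, 0], [1, 0.002, 0, 0.002, 0, 0, 0], [1, 0.001, 0, 0.001, 0, 0, 0], [1, 0, 0, 0, 0, 0, 0], [1, 0, 0, 0, 0, 0, 0]]

```text
t: 19.52
tcp_pos: [0.5915, -0.2181, 0.1907]
ee_rot: [1.35, 2.02, -0.559]
ft_force: [-0.5, 0.1, -1.3]
opening: 0.0552
grasp_force: 53.3
```

Emit:
play_rows:
  deltas:
    - [[1, 0.001, 0, 0.001, 0, 0, 0], [1, 0.001, 0, 0.001, 0, 0, 0], [1, 0, 0, 0, 0, 0, 0], [1, 0, 0, 0, 0, 0, 0]]

```text
t: 19.85
tcp_pos: [0.5915, -0.2181, 0.1894]
ee_rot: [1.35, 2.02, -0.56]
ft_force: [-1.5, -0.6, -0.7]
opening: 0.0551
grasp_force: 53.2
```

Emit:
play_rows:
  deltas:
    - [[1, 0.001, 0, 0.001, 0, 0, 0], [1, 0.001, 0, 0.001, 0, 0, 0], [1, 0, 0, 0, 0, 0, 0], [1, 0, 0, 0, 0, 0, 0]]

```text
t: 20.18
tcp_pos: [0.5917, -0.2183, 0.1888]
ee_rot: [1.349, 2.019, -0.56]
ft_force: [-4.4, 1.6, 9.9]
opening: 0.0552
grasp_force: 54.5
```

Emit:
play_rows:
  deltas:
    - [[1, 0.0007, 0, 0.0007, 0, 0, 0], [1, 0, 0, 0, 0, 0, 0], [1, 0, 0, 0, 0, 0, 0]]

```text
t: 20.43
tcp_pos: [0.5919, -0.2184, 0.1888]
ee_rot: [1.349, 2.018, -0.56]
ft_force: [-7.1, 2.2, 15.1]
opening: 0.0554
grasp_force: 55.1
```

Contact at about the predicted height. My 10 pictures are used up, so I check numerically that the head is home by measuring its top plane, which should be at 0.207 m and level.

```bash
cat > hd.py <<'E'
from h import *
for n in("scene","top"):
    s=arm.snapshot(n);q=cloud(s).reshape(-1,3);im=s["img"].reshape(-1,3).astype(int)
    b=(im[:,2]>im[:,1]+8)&(im[:,2]>im[:,0]+15);R=np.hypot(q[:,0]-.589,q[:,1]+.214)
    m=b&(R<.03)&(abs(q[:,2]-.208)<.008);p=q[m]
    if m.sum()>15:
        for _ in range(3):
            A=np.c_[p[:,:2]-[.589,-.214],np.ones(len(p))];k=np.linalg.lstsq(A,p[:,2],rcond=None)[0];e=abs(p[:,2]-A@k);p=p[e<max(.0015,1.5*np.median(e))]
        print(n,m.sum(),len(p),"top z at axis",k[2].round(4),"median",np.median(p[:,2]).round(4),"slope deg",np.degrees(k[:2]).round(2))
    g=(im[:,1]>im[:,2]+5)&(R<.036)&(R>.02)&(q[:,2]>.15)&(q[:,2]<.175);h=b&(R<.04)&(q[:,2]>.155)
    print("rim z top",np.percentile(q[g][:,2],[50,95]).round(4) if g.sum()>5 else None,"lowest brown",np.percentile(q[h][:,2],[0,2,5]).round(4))
    j=(im[:,1]>im[:,2]+5)&(np.hypot(q[:,0]-.589,q[:,1]+.214)<.07)&(q[:,2]>.02)&(q[:,2]<.09);p=q[j][:,:2]
    s_=np.linalg.lstsq(np.c_[2*p,np.ones(len(p))],(p**2).sum(1),rcond=None)[0];print("jar body centre",s_[:2].round(4))
E
python3 hd.py
```

```text
scene 154 93 top z at axis 0.2077 median 0.2076 slope deg [-0.47  1.35]
rim z top [0.1594 0.1663] lowest brown [0.1672 0.1703 0.1715]
jar body centre [ 0.5894 -0.2137]
top 378 244 top z at axis 0.2074 median 0.2074 slope deg [-0.43  0.72]
rim z top None lowest brown [0.1894 0.2037 0.2045]
jar body centre [ 0.5803 -0.2113]
```

The head top is at 0.2075 m (0.207 expected), level to about 1°, and the jar has not moved, so it is home. I ease off and release.

Emit:
play_rows:
  deltas:
    - [[1, -0.0006, 0, -0.0006, 0, 0, 0], [-0.2, 0, 0, 0, 0, 0, 0], [-0.32, 0, 0, 0, 0, 0, 0], [-0.4, 0, 0, 0, 0, 0, 0], [-0.55, 0, 0, 0, 0, 0, 0], [-0.75, 0, 0, 0, 0, 0, 0], [-1, 0, 0, 0, 0, 0, 0], [-1, 0, 0, 0, 0, 0, 0], [-1, 0, 0, 0, 0, 0, 0]]

```text
t: 21.28
tcp_pos: [0.5916, -0.218, 0.1879]
ee_rot: [1.349, 2.02, -0.559]
ft_force: [-0.3, 0.7, -0.3]
opening: 0.0852
grasp_force: 0.0
```

```bash
python3 hd.py
```

```text
scene 183 112 top z at axis 0.2076 median 0.2077 slope deg [-0.87  1.26]
rim z top [0.159  0.1659] lowest brown [0.1657 0.1685 0.1705]
jar body centre [ 0.5891 -0.2139]
top 390 223 top z at axis 0.2073 median 0.2073 slope deg [0.29 0.94]
rim z top [0.1652 0.1664] lowest brown [0.1797 0.196  0.2033]
jar body centre [ 0.573  -0.2088]
```

Emit:
play_rows:
  deltas:
    - [[-1, 0, 0, -0.01, 0, 0, 0], [-1, 0, 0, -0.02, 0, 0, 0], [-1, 0, 0, -0.04, 0, 0, 0], [-1, 0, 0, -0.06, 0, 0, 0], [-1, 0, 0, -0.07, 0, 0, 0], [-1, 0, 0, -0.07, 0, 0, 0], [-1, 0, 0, -0.06, 0, 0, 0], [-1, 0, 0, -0.04, 0, 0, 0], [-1, 0, 0, 0, 0, 0, 0], [-1, 0, 0, 0, 0, 0, 0]]

```text
t: 22.22
tcp_pos: [0.5415, -0.096, 0.3198]
ee_rot: [1.348, 2.02, -0.556]
ft_force: [0.4, -0.7, -0.9]
opening: 0.0855
grasp_force: 0.0
```

```bash
python3 hd.py; python3 - <<'E'
from h import *
# plane noise reference: white lidded jar's lid and stopper head radius fit
s=arm.snapshot("top");P=cloud(s);q=P[158:178,222:240].reshape(-1,3);q=q[abs(q[:,2]-.125)<.006]
k=np.linalg.lstsq(np.c_[q[:,:2]-q[:,:2].mean(0),np.ones(len(q))],q[:,2],rcond=None)[0];print("lid ref",k[2],np.degrees(k[:2]),len(q))
b=P[:,:].reshape(-1,3);im=s["img"].reshape(-1,3).astype(int)
m=(im[:,2]>im[:,0]+15)&(np.hypot(b[:,0]-.589,b[:,1]+.214)<.045)&(abs(b[:,2]-.207)<.01);p=b[m]
print("head xy",p.min(0),p.max(0),"ctr",((np.percentile(p,1,0)+np.percentile(p,99,0))/2).round(4))
E
```

```text
scene 211 111 top z at axis 0.2075 median 0.2074 slope deg [-2.49 -0.94]
rim z top [0.1573 0.1659] lowest brown [0.1663 0.1691 0.1714]
jar body centre [ 0.589  -0.2139]
top 414 215 top z at axis 0.2073 median 0.2073 slope deg [ 0.89 -0.35]
rim z top [0.1645 0.1676] lowest brown [0.1716 0.1777 0.1845]
jar body centre [ 0.5891 -0.2145]
lid ref 0.12472775855722637 [0.60432195 0.35911713] 350
head xy [ 0.56044085 -0.2424838   0.19707735] [ 0.6203928  -0.18335606  0.21254198] ctr [ 0.5895 -0.2124  0.2058]
```

The stopper is home: head top at 0.2073 m, level within the measurement noise, and the jar at its original place. Handing in.

```bash
python3 -c "
from rig import arm
print(arm.close_job())"
```

```text
the job is handed in; nothing more can be done
None
```

I laid the stopper on its side, let go, regrasped it by the head and set it home cork down in the green jar at 22 s. The last measurement before hand-in had the head top at 207 mm and level within noise, and the jar unmoved; the hand-in returned no verdict.

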